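Loupe at focal height over a sash fastener

ROBOT

A 6-joint arm with a two-finger parallel gripper is mounted at the origin on the work surface. World frame = base frame: x ahead of the robot, y to its left, z up, the work surface at z = 0. Lengths are in m, angles in rad, forces in N, time in s.
With the tool pointing down it reaches from about 0.275 to 0.725 m from the base axis. Payload 15.9 kg.
Tool frame: the origin (TCP) lies at the very end of the fingers, on their centre line; the grasp point (between the pads) lies 19 mm behind it; z points along the fingers, y is the line along which they close (so a half turn about z gives the same grasp; the last joint's range is limited). The gripper opens to 85 mm and grips with 20 to 120 N. Pads are 22 mm wide; open, the fingers measure 114 mm over their backs; the gripper's body (76 mm by 85 mm) begins 54 mm behind the grasp point. The pads swing forward as they close: fully open they stand 13 mm farther back than shut.
Start: joints at [1.336, 0.213, -0.034, 1.323, 0, 1.571], TCP at [0.116, 0.486, 0.231] pointing down, gripper open.
Joint ranges: [-2.98, 2.98], [-0.74, 1.72], [-1.14, 1.35], [-2.1, 2.04], [-1.57, 1.44], [-3.14, 3.14]. Speed limits (rad/s): [1.89, 1.89, 2.39, 2.57, 3.14, 3.14].

INTERFACE

Orientations are given as a unit quaternion [x, y, z, w].
In Python, from workcell import arm, fingers, capture, sign_off, cut_out gives the robot as it stands. Calls block until the motion is done:
- arm.goto(position, orientation): joint-space move of the TCP to a pose.
- arm.line_to(position, rot=None, velocity=0.15, contact_N=None): straight line of the TCP; rot=None keeps the orientation; velocity is the mean speed in m/s. With contact_N (N) it stops when the force on the tool has changed by that much, and returns True; else False.
- arm.goto_joints(angles): joint-space move.
- fingers.let_go() and fingers.close_gripper(): open the fingers fully, or close them until they stop; the grip force is fixed at half the most.
- arm.pause(seconds).
- arm.solve_ik(position, orientation): joint angles nearest the present ones, or None.
- arm.read_state(): the state.
- capture(name): name is "side" or "top"; returns a dict with "frame" (384x512x3 uint8, red, green, blue), "mtx" (3x3 intrinsics, pixels), "R" (3x3) and "t" (3): a world point X has camera coordinates R X + t. Camera axes: x right, y down, z forward; pixel columns grow to the right and rows downward; lengths in m; the calibration is good to about 2 mm. A picture is of the moment at which its call begins. There is no depth.
A pose or a line that the arm cannot do raises arm.Unreachable and nothing moves.
- sign_off(): hands the job in; it is judged then, once.
Trained networks look in a picture, given as the dict that the camera call returned (one of the last four; its "shot" number tells which), for a name from the list of things; names that differ only in an ending like _2 or _b are one class to them, and where a whole thing is asked for, a point or a joint stands for the part that bears it (a point fixed in the world has none). Each returns a list of dicts, best first, with "conf" (0 to 1); they miss things now and then, are a little off and sometimes report something else, mostly with a low value. They report only what shows in the picture. A call takes as long as a camera call. They do not tell look-alikes from the thing itself.
- cut_out(picture, name): "mask" (384x512 bool, what is visible of it) and "bbox" ([left, top, width, height] in pixels, round what is visible of it).
The state is a dict: "time_s": time; "qpos": joint angles; "qvel": joint speeds; "joint_torque": joint torques, N m; "tcp_pos": TCP position; "orientation": TCP orientation; "force": force on the tool from outside, world axes, zero at the start; "torque": the same for the moment, N m; "gripper_width": finger opening in m; "grasp_force": force on a finger pad.
Only numpy, scipy, OpenCV 4.12 (cv2) and the standard library are available. Lean on these libraries where they do the work, as an engineer would, in place of code of your own. Each camera call takes 0.05 s, during which the arm holds its last target. There are 200 camera calls.

TASK

Turn the loupe dock's clamp knob clockwise as far as it goes, so that the clamp finger swings off the handle, and only then lift the loupe out of its dock by the handle. Hold the lens level, centred over the brass sash fastener on the focus stand, with its rim at the height of the pointer on the stand's post, and finish while still holding it there, quite still and touching nothing else. Leave the fastener, the pointer, the bronze pull ring and the ceramic window knob undisturbed.

Things in the scene. Friction and masses are not known exactly. Their poses are not given: they have to be found in the camera images.
- loupe: Reading loupe, 0.11 kg, loose: glass lens in a round brass rim (68 mm across, 10 mm thick) on a straight dark wooden handle. Origin at the lens centre, mid-thickness; z is the lens axis, up when level; the handle runs along -x at the same level from x = -47 to -170 mm, joined by a brass neck. Starts level in the dock, lens centre 45 mm above the counter.
- loupe_grip (a point): Point on the loupe's handle axis 90 mm from the lens centre, axes as the loupe's: the handle is 14 mm wide (y) and 14 mm high, bare for 30 mm to either side along x; grip it here from above across y. In the dock the base's top lies 33 mm below this point.
- dock: Loupe dock, fixed, place and yaw vary: wooden base 170 x 96 x 12 mm, two steel saddles under the handle at x = +42 and -65 mm, their walls (5 mm thick, 1 mm play each side) 48 mm above the counter, 10 mm above the handle's underside. Origin on the counter below the loupe's grip point; x along the handle to the lens (lens centre x = +90 mm), z up. Clamp post at x = -65, y = +32 mm.
- clamp (a joint): Clamp knob's turn, rad: 0 to 0.2 at the start, the clamp finger (42 mm long, 10 mm wide) lying 1.5 mm above the handle's tail; grows turning clockwise seen from above, the finger swinging off past the handle's tail end; stop at 1.4. Clear of the handle from about 1.15. Friction 0.05 N m; it stays where it is left.
- clamp_grip (a point): Centre of the knob's grip, a black upright bar 44 mm long (the point's x), 12 mm thick (y), from 16 mm below to 12 mm above this point, which lies on the vertical turning axis, 84 mm above the counter. The point turns with the knob; at joint 0 the bar lies along the dock's x. The clamp finger points along the point's -y, its top 24.5 mm below this point.
- focus_stand: Focus stand fixed to the counter, position and yaw vary: dark steel base 200 x 100 mm, 12 mm thick; origin at the centre of its underside, z up. The fastener lies on the base near x = -30 mm. A steel post, 10 mm diameter, 212 mm high, stands at x = +75 mm.
- pointer (a point): Tip of the brass pointer, a flat tab 6 mm thick on a collar on the stand's post, reaching along the stand's -x to 49 mm from the post's axis; this point is at mid-thickness. Its height is the focal height, 112 to 182 mm above the counter. In plan the tip ends about 56 mm (50 to 64) short of the fastener's centre. The collar is held by friction of 8 N and must not be moved.
- fastener: Brass sash fastener, the part to view: flat base 62 x 26 x 5 mm, round pivot boss 22 mm across at its centre and a short lever with a ball end, 28 mm high overall. Origin at the centre of its underside, below the boss, z up. Loose, lying on the focus stand's base (12 mm above the counter).
- pull_ring: Bronze pull ring, 62 mm across, 10 mm high, lying on the counter; origin at its centre. Bystander.
- window_knob: Ivory ceramic window knob, 38 mm across, 42 mm high, standing; origin under its centre. Bystander.
Mind the look-alikes: they are no part of the job. Leave any purple look-alike of the loupe alone.

How it is judged:
By the outcome, as a careful person would: the job done as asked, in the order asked, and still so for the second after the job is handed in, while the arm keeps its last pose, push and grip.
It also fails if it takes over 48 s, if anything falls off the work surface, if the arm or the gripper's body presses on something with over 40 N, if the wrist force passes 120 N, or if a joint passes its speed limit or range.

## Working session

There is one attempt and no reset: what is moved stays moved. The work goes in short steps, each a Python script; the robot and the scene stay as the last script left them, time stands still between calls to the robot, and variables do not carry over. Pictures are saved under pics/ and viewed, at most 10 in all, crops included, and the job is handed in when it is done.

```bash
mkdir -p pics; ls
cat > look.py <<'E'
from workcell import arm, fingers, capture, sign_off, cut_out
import numpy as np, cv2
def save(p,n): cv2.imwrite('pics/'+n+'.png',cv2.cvtColor(p['frame'],cv2.COLOR_RGB2BGR))
def ray(p,uv,z):
    "world point of pixel uv at height z"
    d=p['R'].T@np.linalg.inv(p['mtx'])@np.array([uv[0],uv[1],1.]); c=-p['R'].T@p['t']
    return c+d*(z-c[2])/d[2]
def proj(p,X):
    x=p['mtx']@(p['R']@np.asarray(X,float)+p['t']); return x[:2]/x[2]
E
python3 - <<'E'
from look import *
ps={n:capture(n) for n in('side','top')}
big=[]
for n,p in ps.items():
    save(p,n+'0'); print(n,'cam',-p['R'].T@p['t'],p['R'][2],p['mtx'][0,0])
    for k in ['loupe','dock','clamp_grip','focus_stand','pointer','fastener','pull_ring','window_knob']:
        for d in cut_out(p,k)[:3]:
            m=d['mask'];v,u=np.nonzero(m);print(n,k,round(d['conf'],2),d['bbox'],u.mean().round(1),v.mean().round(1))
print(arm.read_state())
E
```

```text
pics
side cam [0.23773876 0.38750066 0.61242864] [ 0.3798122  -0.55869621 -0.73729319] 355.60909615519614
side loupe 0.81 [334.3, 166.7, 60.7, 52.2] 360.2 199.0
side loupe 0.68 [103.9, 221.9, 86.4, 63.2] 135.8 248.3
side dock 0.74 [110.3, 241.1, 99.1, 88.8] 159.8 284.4
side dock 0.52 [255.9, 149.1, 25.7, 22.4] 271.1 158.2
side clamp_grip 0.97 [151.0, 269.6, 35.2, 24.9] 166.8 283.0
side focus_stand 0.83 [217.7, 78.5, 90.4, 105.7] 258.9 151.8
side focus_stand 0.54 [110.9, 241.2, 100.8, 84.3] 159.9 284.2
side pointer 0.76 [228.4, 93.8, 23.2, 10.3] 238.9 97.6
side pointer 0.68 [256.5, 148.7, 30.5, 19.7] 269.8 157.4
side fastener 0.66 [254.1, 148.9, 30.5, 17.0] 270.1 157.5
side pull_ring 0.76 [249.5, 216.3, 27.4, 26.8] 261.3 232.1
side window_knob 0.73 [172.0, 169.8, 18.1, 24.1] 179.3 180.8
top cam [ 0.45433956 -0.00388484  0.92000986] [ 0.02558537  0.01110381 -0.99961097] 375.54015710787746
top loupe 0.68 [112.4, 234.1, 79.3, 49.5] 160.0 259.3
top loupe 0.63 [156.6, 84.7, 33.4, 87.6] 171.7 112.1
top loupe 0.63 [307.1, 222.5, 85.3, 35.6] 338.2 240.7
top dock 0.64 [151.0, 107.7, 39.8, 70.7
[... 521 characters left out ...]
4
{'time_s': 0.9, 'qpos': array([ 1.33598943e+00,  2.12889082e-01, -3.44051048e-02,  1.32352699e+00,
        1.94712738e-05,  1.57082124e+00]), 'qvel': array([-0.00022769,  0.00217248,  0.00108008,  0.00137732, -0.00091537,
       -0.00033316]), 'joint_torque': array([-9.60939251e-04, -6.85957503e+01,  4.87324190e+01,  1.40125863e-03,
       -3.15433567e-05, -8.62701910e-08]), 'tcp_pos': array([0.11631482, 0.48625265, 0.23130927]), 'orientation': array([ 1.17146301e-01,  9.93114668e-01, -1.11974907e-05, -1.11236621e-05]), 'force': array([ 0.3391933 ,  0.27121747, -0.40097479]), 'torque': array([ 0.01387072, -0.00765178,  0.03276478]), 'grasp_force': 0.0, 'gripper_width': 0.08532435633087725}
```

Run:
```python
import cv2,numpy as np
a=cv2.imread('pics/side0.png')[60:350,80:420];b=cv2.imread('pics/top0.png')[60:300,90:410]
cv2.imwrite('pics/sideA.png',cv2.resize(a,None,fx=2,fy=2,interpolation=2));cv2.imwrite('pics/topA.png',cv2.resize(b,None,fx=2.5,fy=2.5,interpolation=2))
```

```text
(no output)
```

View pics/sideA.png

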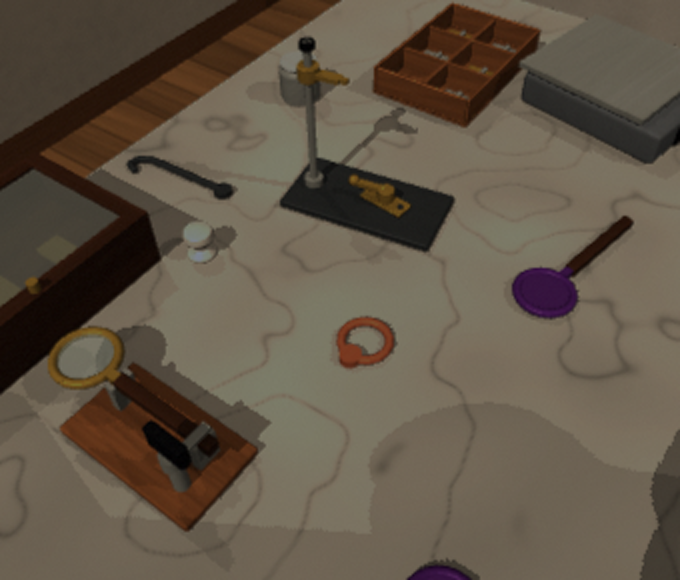

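View pics/topA.png

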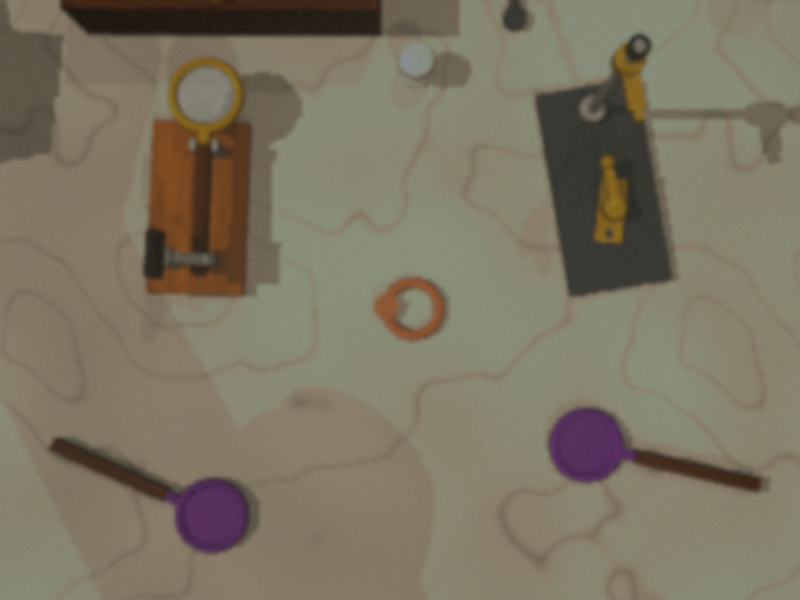

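The top view shows the brass loupe in the wooden dock (lens at about px 172,97, tail at 170,169, clamp knob bar at 152,161). The two purple look-alikes are at (175,266) and (325,238). The stand is on the right: post base at (327,103), pointer tip at (345,107), fastener boss at (335,142). I choose the brass loupe in the dock.

```bash
cat > meas.py <<'E'
from look import *
from scipy.optimize import least_squares
def tri(obs):
    f=lambda X:np.concatenate([proj(p,X)-uv for p,uv in obs]); r=least_squares(f,[.45,.1,.1]); return r.x,np.abs(r.fun).max()
if __name__=='__main__':
    S=capture('side');T=capture('top')
    c=lambda k,s,ox,oy:lambda u,v:np.array([(u+.5)/s+ox-.5,(v+.5)/s+oy-.5])
    s=c(0,2,80,60);t=c(0,2.5,90,60)
    P={'lens':(s(87,357),t(205,94)),'tail':(s(207,440),t(200,273)),'knobA':(s(150,428),t(158,233)),'knobB':(s(183,460),t(152,274)),
     'ptip':(s(348,80),t(638,118)),'pcollar':(s(308,74),t(627,62)),'posttop':(s(306,43),t(638,45)),'postfoot':(s(314,180),t(594,109)),
     'boss':(s(379,188),t(614,206)),'ball':(s(354,180),t(606,162)),'hole':(s(400,208),t(608,234))}
    for k,(a,b) in P.items():
        X,e=tri([(S,a),(T,b)]); print(k,X.round(4),'res',e.round(2))
    for k,pts in {'standT':[(537,98),(642,80),(676,276),(571,296)],'dockT':[(155,121),(250,122),(245,296),(147,293)]}.items():
        print(k,[ray(T,t(*q),.012)[:2].round(4).tolist() for q in pts])
    for k,pts in {'standS':[(282,203),(312,160),(453,201),(430,240)],'dockS':[(61,430),(118,363),(256,450),(190,520)]}.items():
        print(k,[ray(S,s(*q),.012)[:2].round(4).tolist() for q in pts])
    # rim ellipse
    for p,o,n in((S,(100,218,50,42),'S'),(T,(152,78,40,40),'T')):
        x,y,w,h=o; h_=cv2.cvtColor(p['frame'],cv2.COLOR_RGB2HSV)[y:y+h,x:x+w]
        m=cv2.inRange(h_,(15,110,70),(32,255,255)); cs,_=cv2.findContours(m,0,2); k=max(cs,key=cv2.contourArea)
        e=cv2.fitEllipse(cv2.convexHull(k)); print(n,'rim',e, ray(p,(e[0][0]+x,e[0][1]+y),.047))
E
python3 meas.py
```

```text
lens [0.6836 0.1969 0.0422] res 0.57
tail [0.5178 0.2001 0.0513] res 1.2
knobA [0.5497 0.2298 0.0836] res 0.58
knobB [0.5111 0.2347 0.0771] res 0.4
ptip [ 0.6323 -0.1795  0.1731] res 0.77
pcollar [ 0.6798 -0.1711  0.1682] res 0.09
posttop [ 0.6811 -0.1712  0.2064] res 0.35
postfoot [ 0.6815 -0.1745  0.0087] res 0.02
boss [ 0.5862 -0.1881  0.0313] res 1.36
ball [ 0.6249 -0.1825  0.0301] res 0.32
hole [ 0.5588 -0.188   0.0124] res 0.12
standT [[0.691, -0.1186], [0.7093, -0.2203], [0.519, -0.2536], [0.4987, -0.1525]]
dockT [[0.6659, 0.2534], [0.6656, 0.1606], [0.4959, 0.1631], [0.4979, 0.2584]]
standS [[0.686, -0.113], [0.7057, -0.2029], [0.5104, -0.2371], [0.4995, -0.1607]]
dockS [[0.6612, 0.2581], [0.6741, 0.1735], [0.4947, 0.1701], [0.4992, 0.2541]]
S rim ((22.753490447998047, 20.98436737060547), (30.585798263549805, 39.25197219848633), 71.0429916381836) [0.67827053 0.19971339 0.047     ]
T rim ((19.776121139526367, 21.229358673095703), (30.48697853088379, 34.46125030517578), 3.573033332824707) [0.67903209 0.19662891 0.047     ]
```

```bash
cat >> look.py <<'E'
from scipy.spatial.transform import Rotation as Rn
def down(b,flip=False):
    "tool down, closing across a bar lying at yaw b"
    y=np.array([-np.sin(b),np.cos(b),0])*(-1 if flip else 1); z=np.array([0,0,-1.])
    return Rn.from_matrix(np.c_[np.cross(y,z),y,z]).as_quat()
def st():
    s=arm.read_state(); print('t',round(s['time_s'],2),'tcp',s['tcp_pos'].round(4),'F',s['force'].round(1),'M',s['torque'].round(3),'w',round(s['gripper_width'],4),'g',round(s['grasp_force'],1),'q6',round(s['qpos'][5],3)); return s
E
python3 - <<'E'
from look import *
K=[.5302,.2320]
for f in(False,True):
    q=arm.solve_ik([*K,.067],down(-.125,f)); print(f,q)
q=arm.solve_ik([*K,.067],down(-.125)); f=bool(q is None or q[5]>1.6)
arm.goto([*K,.15],down(-.125,f)); st()
p=capture('side');save(p,'s1')
for n in('side','top'):
    p=capture(n); 
    for d in cut_out(p,'clamp_grip')[:1]: print(n,d['conf'],d['bbox'])
    print(proj(p,[*K,.084]))
a=cv2.imread('pics/s1.png')[200:350,80:280];cv2.imwrite('pics/s1c.png',cv2.resize(a,None,fx=3,fy=3,interpolation=2))
E
```

```text
False [ 0.41246981  0.453286   -0.1217566   0.99575373  0.          0.53746981]
True [ 0.41246981  0.453286   -0.1217566   0.99575373  0.         -2.60412285]
t 2.79 tcp [0.5299 0.2328 0.1502] F [-0.2  0.3  0.3] M [-0.016 -0.004  0.004] w 0.0855 g 0.0 q6 0.538
side 0.92 [152.1, 271.4, 29.7, 23.7]
[162.77263673 280.51642772]
[151.28179747 160.9688446 ]
```

View pics/s1c.png

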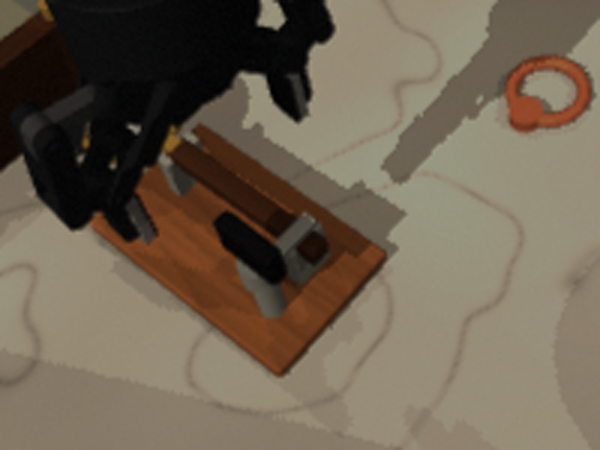

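The knob bar is centred at about px (164,282). My estimate projects to (163,280.5), so they agree. The fingers straddle it, and I'm going down to turn it.

Run:
```python
from look import *
K=[.5302,.2320]
print(arm.line_to([*K,.067],velocity=.1,contact_N=8))
st(); fingers.close_gripper(); s=st()
q=s['qpos'].copy(); q0=q[5]
for d in(.6,1.1,1.2,1.25,1.3,1.35,1.4,1.45):
    q[5]=q0+d; arm.goto_joints(q); s=st()
    if abs(s['torque'][2])>.6: break
p=capture('top');save(p,'t2');p=capture('side');save(p,'s2')
```

```text
False
t 4.03 tcp [0.5306 0.2322 0.0676] F [-0.8  0.4 -0.1] M [ 0.033 -0.012  0.021] w 0.0854 g 0.0 q6 0.537
t 4.69 tcp [0.5308 0.2327 0.0681] F [-2.1  2.2 11.4] M [ 0.391  0.439 -0.101] w 0.0108 g 77.7 q6 0.537
t 5.32 tcp [0.5308 0.2325 0.0682] F [-2.7 -2.4  3.3] M [-0.469  0.475 -0.046] w 0.011 g 75.7 q6 1.134
t 5.87 tcp [0.5306 0.2324 0.0682] F [-3.1 -2.7  6.6] M [-0.713  0.817 -0.096] w 0.011 g 76.1 q6 1.635
t 6.12 tcp [0.5306 0.2324 0.0682] F [-4.1 -2.9  6.2] M [-0.738  0.908 -0.017] w 0.0113 g 76.1 q6 1.736
t 6.37 tcp [0.5305 0.2324 0.0682] F [-4.1 -2.6  6.1] M [-0.716  0.934 -0.028] w 0.0113 g 76.2 q6 1.786
t 6.62 tcp [0.5305 0.2324 0.0682] F [-4.1 -3.8  6. ] M [-0.768  0.983 -0.046] w 0.011 g 76.2 q6 1.836
t 6.87 tcp [0.5306 0.2325 0.0683] F [-4.5 -3.   6.4] M [-0.815  0.906  1.089] w 0.0113 g 84.2 q6 1.885
```

Run:
```python
from look import *
fingers.let_go(); arm.line_to([.5305,.2324,.16],velocity=.2)
G=[.5947,.1988]; arm.goto([*G,.15],down(-.025)); st()
p=capture('side');save(p,'s3'); t=capture('top'); save(t,'t3')
a=cv2.imread('pics/s3.png')[200:350,80:280];b=cv2.imread('pics/t3.png')[60:210,100:300]
cv2.imwrite('pics/c3.png',np.vstack([cv2.resize(x,None,fx=2,fy=2,interpolation=2) for x in(a,b)]))
for n,X in {'grip':[*G,.045],'tail':[G[0]-.08,G[1]+.002,.045],'knob':[.5305,.2324,.096]}.items(): print(n,(proj(p,X)-[80,200])*2,(proj(t,X)-[100,60])*2+[0,300])
```

```text
t 9.66 tcp [0.5944 0.1988 0.1496] F [-0.1  0.3  0.6] M [-0.035  0.006 -0.048] w 0.0852 g 0.0 q6 0.349
grip [148.52786137 120.18791584] [141.00767459 450.36768799]
tail [211.93053555 165.68839242] [138.26782371 518.48866072]
knob [162.07495651 153.85361707] [ 99.16182085 500.65161421]
```

View pics/c3.png

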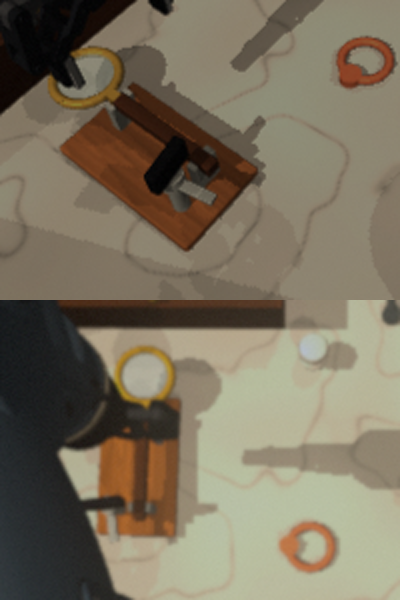

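The clamp finger is clear of the handle and lies parallel to it, past the tail at crop (195,192). The handle at (150,122) matches my projected grip point. Next I grasp and lift.

Run:
```python
from look import *
G=[.5947,.1988]
print(arm.line_to([*G,.0265],velocity=.1,contact_N=8)); st()
fingers.close_gripper(); s=st()
x,y,z=s['tcp_pos']
arm.line_to([x,y,z+.02],velocity=.04); st()
arm.line_to([x,y,.19],velocity=.15); st()
arm.line_to([.48,.14,.19],rot=down(-.025),velocity=.2); st()
t=capture('top');save(t,'t4');p=capture('side');save(p,'s4')
for c in(p,t):
  for d in cut_out(c,'loupe')[:3]: print(d['conf'],d['bbox'])
```

```text
False
t 11.14 tcp [0.5951 0.1989 0.0271] F [ 0.7 -0.5 -0.4] M [-0.042 -0.015 -0.047] w 0.0852 g 0.0 q6 0.348
t 11.79 tcp [0.5948 0.1988 0.0267] F [-1.1  0.3  3.6] M [-0.076  0.154 -0.061] w 0.0127 g 58.6 q6 0.348
t 12.45 tcp [0.5948 0.1988 0.0467] F [-0.  -0.3 -0.7] M [ 0.006  0.007 -0.023] w 0.013 g 58.4 q6 0.348
t 13.56 tcp [0.5944 0.1987 0.189 ] F [ 0.3  0.4 -1.2] M [ 0.002 -0.019  0.033] w 0.0127 g 58.4 q6 0.348
t 14.35 tcp [0.4807 0.1403 0.1899] F [-0.5 -0.  -1.3] M [0.068 0.014 0.004] w 0.0129 g 58.4 q6 0.309
0.87 [268.2, 338.3, 54.9, 45.7]
0.81 [333.2, 165.6, 65.4, 54.9]
0.78 [146.9, 170.0, 114.8, 68.7]
0.72 [163.9, 113.6, 41.1, 111.4]
0.64 [307.8, 222.2, 88.4, 35.0]
0.44 [183.1, 254.1, 10.6, 25.7]
```

Run:
```python
from look import *
b=.15; L=np.array([.584,-.187]); u=np.array([np.cos(b),np.sin(b)])
arm.line_to([.46,-.05,.19],rot=down(b),velocity=.2)
g=L-.13*u; arm.line_to([*g,.19],velocity=.2); 
g=L-.13*u; arm.line_to([*g,.155],velocity=.1); st()
g=L-.09*u; arm.line_to([*g,.155],velocity=.08); arm.pause(.3); st()
t=capture('top');save(t,'t5');p=capture('side');save(p,'s5')
a=cv2.imread('pics/s5.png')[70:190,190:350];b=cv2.imread('pics/t5.png')[60:180,270:430]
cv2.imwrite('pics/c5.png',np.vstack([cv2.resize(x,None,fx=2.5,fy=2.5,interpolation=2) for x in(a,b)]))
a=cv2.imread('pics/s0.png' if 0 else 'pics/side0.png')[70:190,190:350];b=cv2.imread('pics/top0.png')[60:180,270:430]
cv2.imwrite('pics/c0.png',np.vstack([cv2.resize(x,None,fx=2.5,fy=2.5,interpolation=2) for x in(a,b)]))
```

```text
t 17.09 tcp [ 0.4555 -0.206   0.1553] F [-0.3 -0.2 -0.6] M [-0.007 -0.061 -0.007] w 0.013 g 58.4 q6 -0.575
t 18.04 tcp [ 0.4948 -0.2005  0.1551] F [ 0.6  0.5 -1.2] M [0.001 0.046 0.032] w 0.0132 g 58.4 q6 -0.535
```

View pics/c5.png

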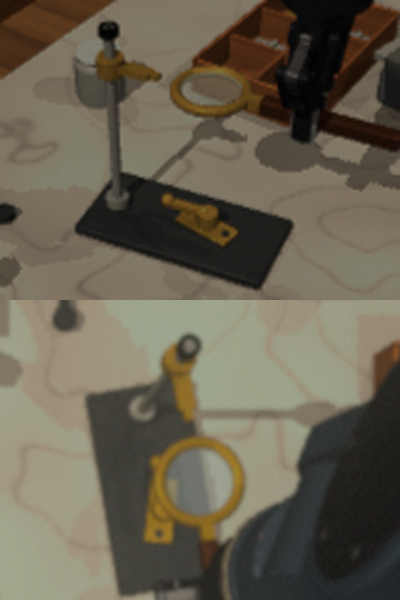

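View pics/c0.png

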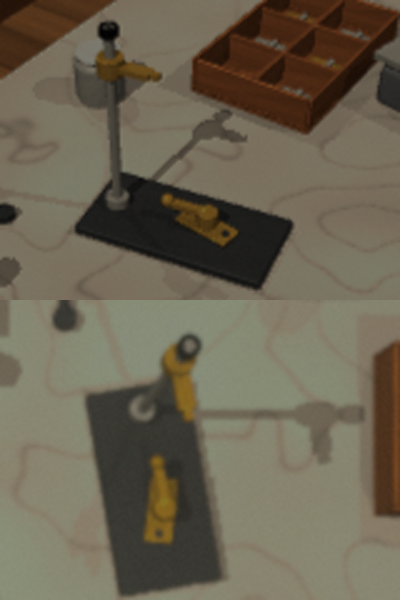

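The loupe is held level and the pointer is untouched (tip at crop 159,75 in side view). In the side view the lens centre is about crop (210,92), and in the top view (199,481). I'll fit the stand, fastener and lens together to remove camera bias.

```bash
cat > fit.py <<'E'
from look import *
from scipy.optimize import least_squares
def fit(S,T,tcp,b,lensS,lensT):
    cs=lambda u,v:np.array([(u+.5)/2.5-.5+190,(v+.5)/2.5-.5+70]); ct=lambda u,v:np.array([(u+.5)/2.5-.5+270,(v-300+.5)/2.5-.5+60])
    def f(x,full=False):
        sx,sy,yaw,h,fx,fy,fyaw=x[:7]; dS,dT,dl=x[7:10],x[10:13],x[13:16]
        W=lambda X,Y,Z:np.array([sx+np.cos(yaw)*X-np.sin(yaw)*Y,sy+np.sin(yaw)*X+np.cos(yaw)*Y,Z])
        A=lambda X,Y,Z:np.array([fx+np.cos(fyaw)*X-np.sin(fyaw)*Y,fy+np.sin(fyaw)*X+np.cos(fyaw)*Y,Z])
        u=np.array([np.cos(b),np.sin(b),0]);v=np.array([-u[1],u[0],0])
        L=tcp+u*(.09+dl[0])+v*dl[1]+np.array([0,0,.0183+dl[2]])
        o=[(S,cs(110,172),W(.1,.05,.012) if 0 else None,1)]
        o=[(S,cs(112,172),W(.1,-.05,.012),1),(S,cs(292,220),W(-.1,-.05,.012),1),(S,cs(78,231),W(.1,.05,0),1),(S,cs(261,288),W(-.1,.05,0),1),
           (T,ct(193,377),W(.1,-.05,.012),1),(T,ct(227,577),W(-.1,-.05,.012),1),(T,ct(87,395),W(.1,.05,0),1),(T,ct(121,596),W(-.1,.05,0),1),
           (T,ct(142,407),W(.075,0,.016),.8),(S,cs(117,197),W(.075,0,.016),.8),
           (S,cs(158,75),W(.026,0,h),.6),(T,ct(188,417),W(.026,0,h+.003),.6),
           (T,ct(161,510),A(0,0,.017),.7),(S,cs(222,246),A(-.031,.013,.014),.8),(S,cs(239,233),A(-.031,-.013,.017),.8),(S,cs(177,217),A(.031,.013,.017),.8),
           (T,ct(145,542),A(-.031,.013,.017),.8),(T,ct(170,544),A(-.031,-.013,.017),.8),
           (S,cs(*lensS),L,.4),(T,ct(*lensT),L,.4)]
        r=[(proj(p,X+(dS if p is S else dT))-uv)/s for p,uv,X,s in o]
        if full: return r,L,W(.026,0,h)
        return np.concatenate(r+[dS/.0015,dT/.0015,dl/.0012])
    r=least_squares(f,[.608,-.186,.174,.173,.583,-.187,.1]+[0]*9,x_scale=.01)
    res,L,P=f(r.x,True); print('x',r.x.round(4)); print('res',np.round(res,1).tolist())
    print('sd',np.sqrt(np.diag(np.linalg.inv(r.jac.T@r.jac)))[:7].round(4)); print('lens',L.round(4),'tip',P.round(4),'tip-fast',np.linalg.norm(P[:2]-r.x[4:6]),'fast-lens',r.x[4:6]-L[:2],'dz',P[2]-L[2])
E
python3 - <<'E'
from fit import *
S=capture('side');T=capture('top'); s=arm.read_state()
fit(S,T,s['tcp_pos'],.15,(210,92),(199.5,481.5))
E
```

```text
x [ 6.073e-01 -1.846e-01  1.828e-01  1.740e-01  5.811e-01 -1.895e-01
 -1.362e-01 -1.000e-03  4.000e-04 -1.500e-03 -2.000e-04 -7.000e-04
  1.000e-04 -7.000e-04 -1.000e-04 -9.000e-04]
res [[1.6, -1.7], [0.1, -1.1], [-1.8, 0.8], [-1.1, 0.7], [-2.1, -1.0], [-0.8, 0.0], [-0.9, 0.3], [-0.1, -0.2], [0.2, 0.3], [-0.4, 0.7], [0.4, 0.5], [2.2, 0.5], [0.3, 0.4], [0.4, 0.5], [0.3, -0.7], [-0.6, -0.1], [-0.7, -0.7], [0.2, 0.2], [0.1, -0.7], [-0.5, -0.3]]
sd [0.0011 0.0012 0.0082 0.0017 0.0012 0.0014 0.0363]
lens [ 0.5832 -0.1872  0.1724] tip [ 0.6329 -0.1799  0.174 ] tip-fast 0.05264246879429196 fast-lens [-0.00206127 -0.00229112] dz 0.0015612073911737412
```

Run:
```python
from look import *
s=arm.read_state(); p=s['tcp_pos']+np.array([-.0021,-.0023,.0015])
arm.line_to(p,velocity=.02); arm.pause(1); s=st(); print(s['qvel'].round(4))
S=capture('side');T=capture('top');save(S,'s6');save(T,'t6')
cv2.imwrite('pics/c6.png',np.vstack([cv2.resize(cv2.imread('pics/'+n)[a:a+120,b:b+160],None,fx=2.5,fy=2.5,interpolation=2) for n,a,b in(('s6.png',70,190),('t6.png',60,270))]))
```

```text
t 19.57 tcp [ 0.4928 -0.2028  0.1565] F [ 0.2  0.2 -0.6] M [0.004 0.021 0.003] w 0.0129 g 58.4 q6 -0.54
[ 0.0007 -0.0003 -0.0005  0.0001  0.0012  0.0002]
```

View pics/c6.png

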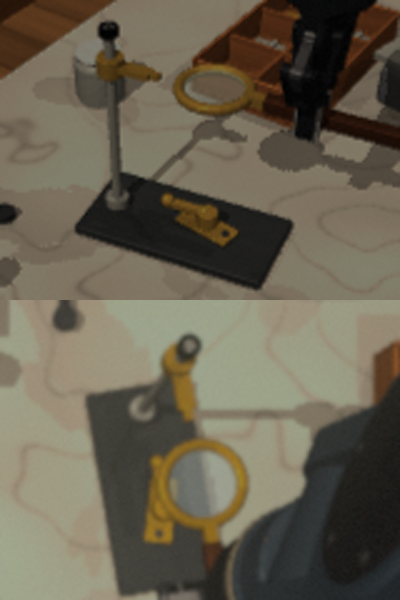

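The lens sits still at crop (214,91) in the side view and (203,484) in the top view. It is over the fastener and level with the pointer, touching nothing, and the fastener and pointer haven't moved. Handing in.

```bash
python3 -c "
from look import *
print(sign_off())"
```

```text
the job is handed in; nothing more can be done
None
```

I turned the clamp knob clockwise to its stop, then lifted the loupe out; at hand-in it was held still over the fastener, its rim at the pointer's height to within about 2 mm by my camera fit, at about 20 of the 48 s.

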